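# Count two purple-capped tubes into the draw tray

### The job

The order calls for exactly two purple-capped tubes: lay two of the three purple ones flat on the floor of the yellow tray, not on top of each other, setting them down gently rather than dropping them. Leave the third purple tube where it lies on the bench; the blue- and grey-capped tubes in their black clips are not part of the order.

Things in the scene. Friction and masses are not known exactly. Their poses are not given: they have to be found in the camera images.
- tray: shallow open rectangular yellow plastic tray standing fixed on the bench, 180 (x) x 240 (y) x 25 high outside, walls and floor 4 thick; origin at the centre of its underside, z up. Room for two tubes side by side, along x, 50 either side of its centre line (mm)
- purple_1: purple-capped sample tube, loose, 100 mm long, about 20 g: clear round body 16 mm thick with white label, purple cap 18 mm thick on its last 22 mm, with flats so it does not roll. Origin on its axis at mid-length, 8.6 mm above what it lies on; x along the axis to the cap. One of three. At least 85 mm centre to centre from any other tube; the blue and grey ones sit in fixed clips, 23 mm high
- purple_2: purple-capped sample tube, loose, 100 mm long, about 20 g: clear round body 16 mm thick with white label, purple cap 18 mm thick on its last 22 mm, with flats so it does not roll. Origin on its axis at mid-length, 8.6 mm above what it lies on; x along the axis to the cap. One of three. At least 85 mm centre to centre from any other tube; the blue and grey ones sit in fixed clips, 23 mm high
- purple_3: purple-capped sample tube, loose, 100 mm long, about 20 g: clear round body 16 mm thick with white label, purple cap 18 mm thick on its last 22 mm, with flats so it does not roll. Origin on its axis at mid-length, 8.6 mm above what it lies on; x along the axis to the cap. One of three. At least 85 mm centre to centre from any other tube; the blue and grey ones sit in fixed clips, 23 mm high

How it is judged:
At the end, for the whole second after the job is handed in: Exactly two of the three purple-capped tubes lie flat (within about 10 degrees) on the tray's floor, inside its walls; the third purple one is within 40 mm of where it started; all three are at rest (((distance of purple_1 from where it was at the start of the episode below 0.04 m and x of purple_2 in the frame of tray between -0.08 and 0.08 m and y of purple_2 in the frame of tray between -0.11 and 0.11 m and z of purple_2 in the frame of tray between 0.005 and 0.022 m and angle between purple_2's own x axis and vertical between 1.4 and 1.74 rad and x of purple_3 in the frame of tray between -0.08 and 0.08 m and y of purple_3 in the frame of tray between -0.11 and 0.11 m and z of purple_3 in the frame of tray between 0.005 and 0.022 m and angle between purple_3's own x axis and vertical between 1.4 and 1.74 rad) or (x of purple_1 in the frame of tray between -0.08 and 0.08 m and y of purple_1 in the frame of tray between -0.11 and 0.11 m and z of purple_1 in the frame of tray between 0.005 and 0.022 m and angle between purple_1's own x axis and vertical between 1.4 and 1.74 rad and distance of purple_2 from where it was at the start of the episode below 0.04 m and x of purple_3 in the frame of tray between -0.08 and 0.08 m and y of purple_3 in the frame of tray between -0.11 and 0.11 m and z of purple_3 in the frame of tray between 0.005 and 0.022 m and angle between purple_3's own x axis and vertical between 1.4 and 1.74 rad) or (x of purple_1 in the frame of tray between -0.08 and 0.08 m and y of purple_1 in the frame of tray between -0.11 and 0.11 m and z of purple_1 in the frame of tray between 0.005 and 0.022 m and angle between purple_1's own x axis and vertical between 1.4 and 1.74 rad and x of purple_2 in the frame of tray between -0.08 and 0.08 m and y of purple_2 in the frame of tray between -0.11 and 0.11 m and z of purple_2 in the frame of tray between 0.005 and 0.022 m and angle between purple_2's own x axis and vertical between 1.4 and 1.74 rad and distance of purple_3 from where it was at the start of the episode below 0.04 m)) and linear speed of each of purple_1, purple_2, purple_3 below 0.03 m/s); the robot touches nothing.
It fails at once if a purple tube is dropped into the tray (it comes down at over 0.8 m/s, a fall of more than 30 mm) (z of purple_1 in the frame of tray below 0.06 m and x of purple_1 in the frame of tray between -0.09 and 0.09 m and y of purple_1 in the frame of tray between -0.12 and 0.12 m and linear speed of purple_1 above 0.8 m/s).
It fails at once if a purple tube is dropped into the tray (it comes down at over 0.8 m/s, a fall of more than 30 mm) (z of purple_2 in the frame of tray below 0.06 m and x of purple_2 in the frame of tray between -0.09 and 0.09 m and y of purple_2 in the frame of tray between -0.12 and 0.12 m and linear speed of purple_2 above 0.8 m/s).
It fails at once if a purple tube is dropped into the tray (it comes down at over 0.8 m/s, a fall of more than 30 mm) (z of purple_3 in the frame of tray below 0.06 m and x of purple_3 in the frame of tray between -0.09 and 0.09 m and y of purple_3 in the frame of tray between -0.12 and 0.12 m and linear speed of purple_3 above 0.8 m/s).
It also fails if it takes over 56 s, if anything falls off the work surface, if the arm or the gripper's body presses on something with over 40 N, if the wrist force passes 120 N, or if a joint passes its speed limit or range.

### The arm

A 6-joint arm with a two-finger parallel gripper is mounted at the origin on the work surface. World frame = base frame: x ahead of the robot, y to its left, z up, the work surface at z = 0. Lengths are in m, angles in rad, forces in N, time in s.
With the tool pointing down it reaches from about 0.35 to 0.85 m from the base axis. Payload 8.1 kg.
Tool frame: the origin (TCP) lies on the centre line of the jaws, within the pads' length; the fingertips stand robot.tip_extent ahead of it and the grasp point (between the pads) lies 11 mm behind it (robot.tip_extent is the distance from the TCP to the fingertips, in m); y points along the fingers, z is the direction in which the jaws open and shut, and the axes are right-handed (so a half turn about y gives the same grasp; the last joint's range is limited). The gripper opens to 93 mm and grips with 3 to 60 N. Pads are 15 mm wide; open, the fingers measure 128 mm over their backs; the gripper's body (75 mm by 188 mm) begins 65 mm behind the grasp point.
Start: joints at [1.066, 0.13, 1.488, -0, 1.523, -0.085], TCP at [0.245, 0.548, 0.227] pointing down, gripper open.
Joint ranges: [-2.96, 2.96], [-0.89, 2.26], [0.02, 2.5], [-1.34, 4.48], [0, 2.73], [-2.66, 2.66]. Speed limits (rad/s): [2.39, 2.39, 2.79, 3.14, 3.14, 3.14].

### API

Orientations are given as a rotation vector (axis times angle).
In Python, from plant import monitor, optics, robot gives the robot as it stands.
- The arm moves only by the shell command python3 -m inch 'ROWS' [OPENING] [FORCE]. ROWS is JSON, a list that holds one entry, the list of rows, each a list of 6 numbers: the shift along the tool's x, y, z in mm, then the turn, a rotation vector about the tool's x, y, z in rad. A call has 1 to 8 rows; each row shifts and turns the commanded pose from where the row before left it, along the tool's axes as they then stand; what a row does not reach is not made up. A row lasts 1/8 s, in which the tool goes at most 62.5 mm and 10.7 degrees, less where a joint would pass 70% of its speed; a pose out of reach is approached as far as the arm can. A call is refused whole if a number of a shift passes 62.5 or a number of a turn 0.188, either way. A call with a gripper value outside its range is refused whole. OPENING is the finger opening in mm, from 0 to 93, set as the call begins (- or left out, the last holds). The fingers move at their own pace and stop on an object; FORCE is the grip in N (left out, the last holds). Time passes only in rows, so rows that do not move let the fingers close. It gives the time, the measured TCP pose, the force and the opening at its end, in the units of the state.
- monitor.read_state(): the state, without advancing time (a new reading comes with each control period).
- optics.read_camera(name): name is "side" or "top" or "wrist"; returns a dict with "image" (420x560x3 uint8, blue, green, red), "fx", "fy", "cx", "cy" (pixels), "rvec" (rotation vector, rad) and "tvec" (3), from world to camera coordinates, as OpenCV has them. Camera axes: x right, y down, z forward; pixel columns grow to the right and rows downward; lengths in m; the calibration is good to about 2 mm. A picture is of the moment at which its call begins. There is no depth.
- robot.close_job(): hands the job in, once; it reports no verdict.
The state is a dict: "t": time; "q": joint angles; "dq": joint speeds; "joint_torque": joint torques, N m; "tool_pos": TCP position; "orientation": TCP orientation; "force": force on the tool from outside, world axes, zero at the start; "wrist_torque": the same for the moment, N m; "opening": finger opening in m.
Only numpy, scipy, OpenCV 4.12 (cv2) and the standard library are available. Lean on these libraries where they do the work, as an engineer would, in place of code of your own. Each camera call takes 0.05 s, during which the arm holds its last target.

## Working session

There is one attempt and no reset: what is moved stays moved. The work goes in short steps, Python scripts to look and compute and a shell command to move; the robot and the scene stay as the last step left them, time stands still between calls to the robot, and variables do not carry over. Pictures are saved under pics/ and viewed, and the job is handed in when it is done.

```bash
ls; mkdir -p pics; python3 - <<'E'
from plant import monitor, optics, robot
import cv2
s=monitor.read_state()
print({k:s[k] for k in ['t','q','tool_pos','orientation','force','opening']}, robot.tip_extent)
for n in ['top','side','wrist']:
    c=optics.read_camera(n); cv2.imwrite(f'pics/{n}0.png',c['image']); print(n,c['fx'],c['cx'],c['cy'],c['rvec'],c['tvec'])
E
```

```text
pics
{'t': 0.0, 'q': array([ 1.06560803e+00,  1.31141260e-01,  1.48926854e+00, -9.55364987e-07,
        1.52298450e+00, -8.53835775e-02]), 'tool_pos': array([0.24425527, 0.54743508, 0.22560521]), 'orientation': array([-1.54732956,  0.32976701, -0.32893971]), 'force': array([-0.35510363, -1.26817219, -0.75634073]), 'opening': 0.09302640403971854} 0.008
top 481.3091111994465 278.2623290022627 212.5557094035097 [ 2.15763531 -2.16134342  0.14082677] [-0.02113127  0.53809447  0.99991787]
side 417.9712820609272 281.20739954925097 210.82976928624066 [ 0.67616291 -2.76813425  0.94287967] [0.48727734 0.21699895 0.76762342]
wrist 323.8348930721617 281.3650023883333 216.3009314463688 [-2.45032981 -1.58982366 -0.20072666] [-0.59959529 -0.02888053  0.38952038]
```

View pics/top0.png

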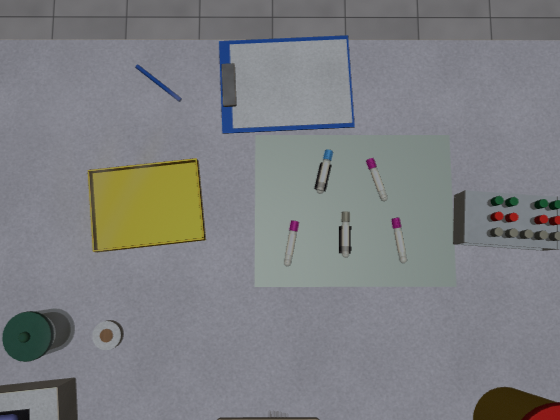

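View pics/side0.png

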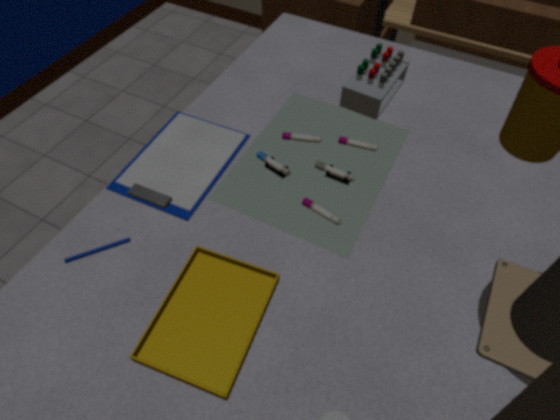

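View pics/wrist0.png

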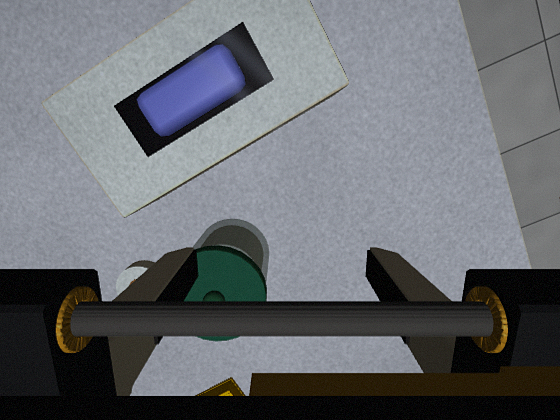

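```bash
cat > h.py <<'E'
import numpy as np,cv2
from plant import monitor, optics, robot
from scipy.spatial.transform import Rotation as R
def cast(c,uv,z):
    uv=np.atleast_2d(np.float64(uv))
    Rm=cv2.Rodrigues(c['rvec'])[0]; o=-Rm.T@c['tvec']
    d=np.c_[(uv[:,0]-c['cx'])/c['fx'],(uv[:,1]-c['cy'])/c['fy'],np.ones(len(uv))]@Rm
    return o+d*((z-o[2])/d[:,2])[:,None]
def caps(c,amin=20):
    hsv=cv2.cvtColor(c['image'],cv2.COLOR_BGR2HSV)
    m=cv2.inRange(hsv,(138,90,50),(172,255,255))
    n,l,st,ce=cv2.connectedComponentsWithStats(m)
    return [(ce[i],st[i,4],l==i) for i in range(1,n) if st[i,4]>amin]
E
python3 - <<'E'
from h import *
for n in ['top','side']:
    c=optics.read_camera(n); hsv=cv2.cvtColor(c['image'],cv2.COLOR_BGR2HSV)
    for ce,a,l in caps(c):
        x,y=ce.astype(int); r=55
        w=c['image'].astype(int)
        body=((w.min(2)>165)).astype(np.uint8)
        sub=np.zeros_like(body); sub[max(0,y-r):y+r,max(0,x-r):x+r]=body[max(0,y-r):y+r,max(0,x-r):x+r]
        N,L,st,C=cv2.connectedComponentsWithStats(sub)
        best=max(range(1,N),key=lambda i:st[i,4]) if N>1 else None
        print(n,ce.round(1),a,'cap',cast(c,ce,.009).round(4), [(C[i].round(1),st[i,4]) for i in range(1,N) if st[i,4]>20], w[y-3:y+4,x].tolist()[:1])
    m=cv2.inRange(hsv,(20,120,60),(35,255,255))
    k=max(cv2.findContours(m,0,2)[0],key=cv2.contourArea)
    m2=cv2.drawContours(np.zeros_like(m),[k],-1,255,-1)
    b=cv2.approxPolyDP(cv2.convexHull(k),8,True).reshape(-1,2); P=cast(c,b,.025); print(n,'tray',P.round(3).tolist(),P.mean(0))
    big=cv2.resize(c['image'][130:280,250:460] if n=='top' else c['image'][100:250,210:420],None,fx=3.5,fy=3.5,interpolation=cv2.INTER_CUBIC)
    cv2.imwrite(f'pics/{n}z.png',big)
E
```

```text
top [370.6 163. ] 76 cap [[ 0.6523 -0.2284  0.009 ]] [] [[110, 41, 134]]
top [395.8 222.7] 78 cap [[ 0.5184 -0.2803  0.009 ]] [] [[104, 34, 127]]
top [293.7 225.5] 74 cap [[ 0.5125 -0.056   0.009 ]] [] [[101, 32, 124]]
top tray [[0.658, 0.158, 0.025], [0.482, 0.14, 0.025], [0.457, 0.374, 0.025], [0.633, 0.393, 0.025]] [0.55753963 0.26647281 0.025     ]
side [286.4 135.4] 45 cap [[ 0.6521 -0.231   0.009 ]] [] [[76, 60, 85]]
side [342.6 140. ] 47 cap [[ 0.5193 -0.2824  0.009 ]] [] [[78, 66, 83]]
side [306.8 202.3] 63 cap [[ 0.5138 -0.0579  0.009 ]] [] [[67, 24, 87]]
side tray [[0.482, 0.142, 0.025], [0.454, 0.372, 0.025], [0.63, 0.394, 0.025], [0.657, 0.159, 0.025]] [0.55575064 0.26663221 0.025     ]
```

View pics/topz.png

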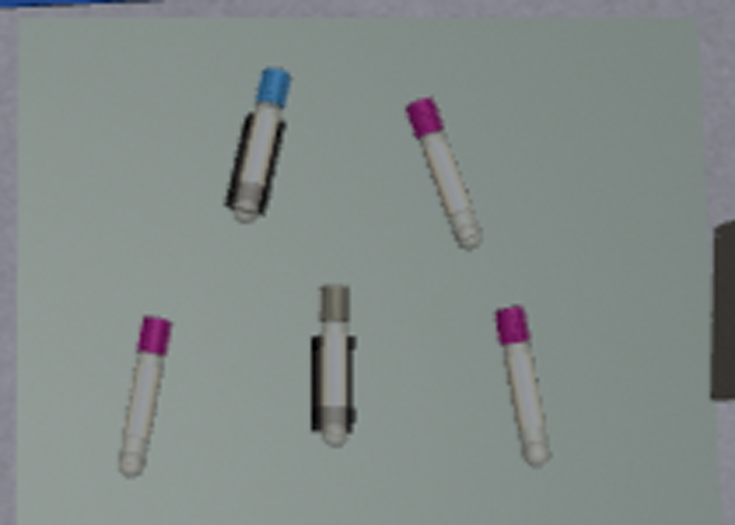

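```bash
python3 - <<'E'
from h import *
c=optics.read_camera('top')
s=monitor.read_state(); M=R.from_rotvec(s['orientation']).as_matrix(); print(M.round(3), s['t'])
f=lambda a: np.array(a)/3.5+[250,130]-0.36
for n,a,b in [('A',(155,318),(131,474)),('B',(421,100),(471,246)),('C',(510,308),(538,464))]:
    P=cast(c,[f(a),f(b)],.0086); d=P[0]-P[1]; print(n,P.round(4).tolist(),'mid',P.mean(0).round(4),np.linalg.norm(d),'yaw',np.degrees(np.arctan2(d[1],d[0])))
# cap+PCA alternative using saturation-free difference: bright label centroid
E
```

```text
[[ 0.913 -0.     0.408]
 [-0.408 -0.001  0.913]
 [-0.    -1.    -0.001]] 0.3
A [[0.5236, -0.0566, 0.0086], [0.4263, -0.0411, 0.0086]] mid [ 0.4749 -0.0488  0.0086] 0.09850026837082948 yaw -9.04185525746115
B [[0.6633, -0.2272, 0.0086], [0.569, -0.2564, 0.0086]] mid [ 0.6161 -0.2418  0.0086] 0.09867449845090683 yaw 17.19650633659093
C [[0.5296, -0.2798, 0.0086], [0.432, -0.294, 0.0086]] mid [ 0.4808 -0.2869  0.0086] 0.09862536037814178 yaw 8.315260685706656
```

```bash
cat >> h.py <<'E'
def go(x,y,z,yaw):
    """prints turn about tool y, and shift (mm) in tool axes after that turn"""
    s=monitor.read_state(); Rm=R.from_rotvec(s['orientation'])
    a=np.radians(yaw); X=np.array([np.cos(a),np.sin(a),0]);Y=np.array([0,0,-1.]);Z=np.cross(X,Y)
    T=R.from_matrix(np.c_[X,Y,Z]); turn=(Rm.inv()*T).as_rotvec()
    d=T.inv().apply(np.array([x,y,z])-s['tool_pos'])*1000
    print('t',round(float(s['t']),2),'pos',s['tool_pos'].round(4),'turn',turn.round(4),'shift',d.round(1),'rows>=',abs(d).max()/62.5,'f',s['force'].round(1),'open',round(float(s['opening'])*1000,1))
E
python3 -c "
from h import *
go(.478,-.0495,.11,-9)"
```

```text
t 0.3 pos [0.2444 0.5477 0.2263] turn [ 6.000e-04 -2.627e-01 -1.000e-04] shift [ 324.1  116.3 -553.4] rows>= 8.853694447447255 f [-0.4  0.3  0.3] open 93.1
```

```bash
python3 -m inch '[[[0,0,0,0,-0.131,0],[0,0,0,0,-0.131,0],[27,10,-46,0,0,0],[27,10,-46,0,0,0],[27,10,-46,0,0,0],[27,10,-46,0,0,0],[27,10,-46,0,0,0],[27,10,-46,0,0,0]]]' 45 20; python3 -m inch '[[[27,10,-46,0,0,0],[27,10,-46,0,0,0],[27,10,-46,0,0,0],[27,10,-46,0,0,0],[27,8,-46,0,0,0],[27,8,-46,0,0,0],[0,0,0,0,0,0],[0,0,0,0,0,0]]]'; python3 -c "
from h import *
go(.478,-.0495,.011,-9)
c=optics.read_camera('wrist');cv2.imwrite('pics/w1.png',c['image'])
c=optics.read_camera('top');cv2.imwrite('pics/t1.png',c['image'])"
```

```text
t: 1.3
tool_pos: [0.3615, 0.2483, 0.1665]
orientation: [-1.567, 0.123, -0.124]
force: [1.0, 0.3, 0.3]
opening: 0.0447
t: 2.3
tool_pos: [0.4775, -0.048, 0.1105]
orientation: [-1.567, 0.125, -0.124]
force: [-0.4, -0.4, -0.4]
opening: 0.045
t 2.3 pos [ 0.4775 -0.048   0.1105] turn [-0.0004 -0.0018 -0.0007] shift [ 0.7 99.5 -1.4] rows>= 1.5918259985293095 f [-0.4 -0.4 -0.4] open 45.0
```

View pics/w1.png

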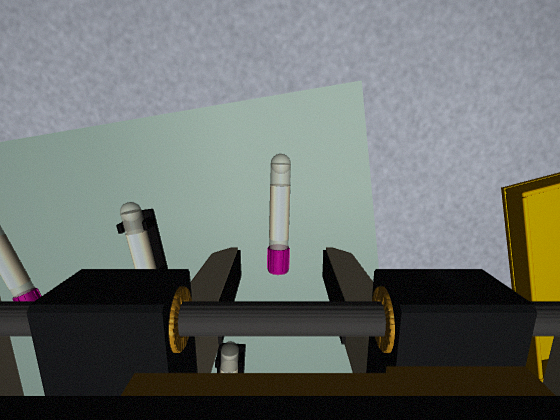

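The wrist view shows tube A between the fingers: round end at (281,155), cap end at (278,273). I'll cross-check its position from this view.

```bash
python3 -c "
from h import *
c=optics.read_camera('wrist')
P=cast(c,[[278,273],[280.5,154]],.0086);d=P[0]-P[1];print(P,P.mean(0),np.degrees(np.arctan2(d[1],d[0])),np.linalg.norm(d))"
```

```text
[[ 0.52525303 -0.05709569  0.0086    ]
 [ 0.42521718 -0.03900451  0.0086    ]] [ 0.4752351 -0.0480501  0.0086   ] -10.250973871722003 0.1016585568336341
```

Agrees within 1–2 mm. Going down, then closing.

```bash
python3 -m inch '[[[0,35,-0.5,0,0.01,0],[0,35,0,0,0.01,0],[0,18,0,0,0,0],[0,11,0,0,0,0],[0,0,0,0,0,0]]]'; python3 -m inch '[[[0,0,0,0,0,0],[0,0,0,0,0,0],[0,0,0,0,0,0],[0,0,0,0,0,0]]]' 0 20;  python3 -c "
from h import *
go(.478,-.0495,.11,-9)"
```

```text
t: 3.08
tool_pos: [0.4773, -0.048, 0.0114]
orientation: [-1.566, 0.139, -0.138]
force: [-0.6, 0.6, 0.8]
opening: 0.0449
t: 3.58
tool_pos: [0.4781, -0.0488, 0.0121]
orientation: [-1.566, 0.139, -0.14]
force: [-0.5, -0.3, 2.8]
opening: 0.0154
t 3.58 pos [ 0.4781 -0.0488  0.0121] turn [ 0.     -0.0208  0.0008] shift [  0.1 -97.9  -0.7] rows>= 1.5666267409728671 f [-0.5 -0.3  2.8] open 15.4
```

Gripped (15.4 mm). Lift and plan to the tray's near slot (y +50 side first).

```bash
python3 -m inch '[[[0,-20,0,0,0,0],[0,-40,0,0,0,0],[0,-40,0,0,0,0],[0,0,0,0,0,0]]]';  python3 -c "
from h import *
go(.552+.003,.316,.11,6)
c=optics.read_camera('wrist');cv2.imwrite('pics/w2.png',c['image'])"
```

```text
t: 4.08
tool_pos: [0.4804, -0.0492, 0.1155]
orientation: [-1.567, 0.134, -0.145]
force: [0.4, -0.4, -0.8]
opening: 0.0155
t 4.08 pos [ 0.4804 -0.0492  0.1155] turn [ 0.0012 -0.2827  0.0069] shift [112.3   5.5 355.5] rows>= 5.68721640785148 f [ 0.4 -0.4 -0.8] open 15.5
```

View pics/w2.png

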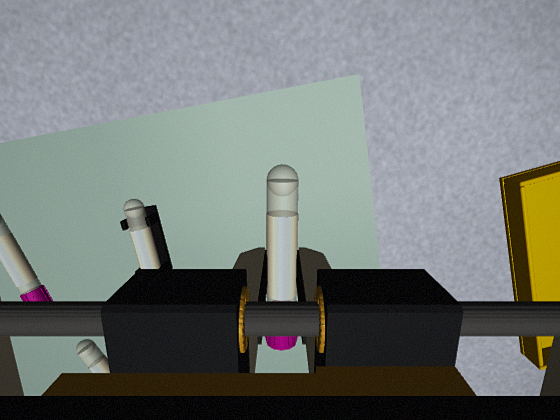

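The tube is held between the pads (round end at (282,172), cap at (282,342)). Carrying it to the tray.

```bash
python3 -m inch '[[[0,0,0,0,-0.141,0],[0,0,0,0,-0.141,0],[18,0,58,0,0,0],[18,0,58,0,0,0],[18,0,58,0,0,0],[18,0,58,0,0,0],[20,0,58,0,0,0],[20,5,58,0,0,0]]]'; python3 -m inch '[[[0,0,6,0,0,0],[0,0,0,0,0,0],[0,0,0,0,0,0]]]'; python3 -c "
from h import *
go(.555,.316,.0165,6)
for n in ['side','top']:
  c=optics.read_camera(n);cv2.imwrite('pics/%s3.png'%n,c['image'])
cv2.imwrite('pics/side3z.png',cv2.resize(optics.read_camera('side')['image'][180:400,100:360],None,fx=2.5,fy=2.5))"
```

```text
t: 5.12
tool_pos: [0.5523, 0.3108, 0.1048]
orientation: [-1.57, -0.081, 0.083]
force: [0.9, 0.2, 0.3]
opening: 0.0154
t: 5.5
tool_pos: [0.552, 0.3136, 0.1061]
orientation: [-1.57, -0.08, 0.082]
force: [0.6, 0.3, -0.2]
opening: 0.0155
t 5.5 pos [0.552  0.3136 0.1061] turn [ 0.0007 -0.0017 -0.001 ] shift [ 3.3 89.6  2.1] rows>= 1.4331578440502224 f [ 0.6  0.3 -0.2] open 15.5
```

View pics/side3z.png

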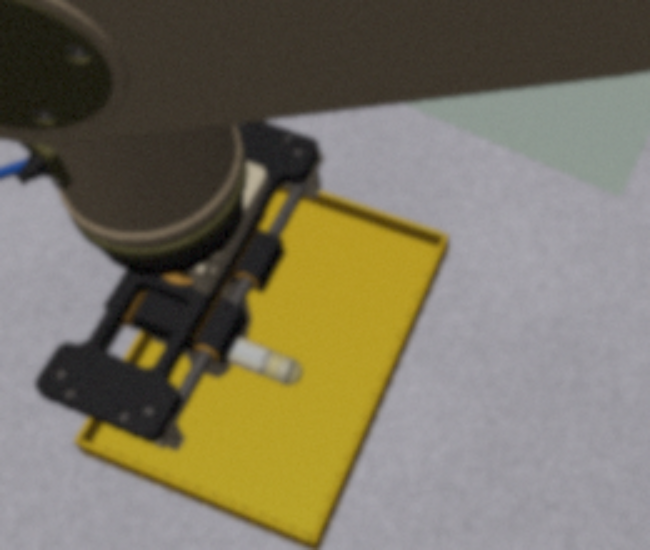

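View pics/top3.png

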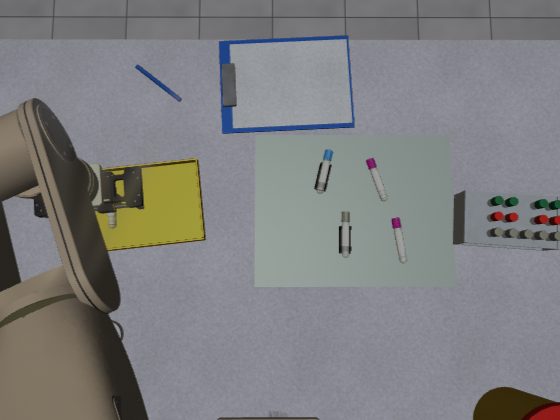

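The side and top views show the tube held level over the tray's left half, clear of the walls. Lowering.

```bash
python3 -m inch '[[[2,35,1,0,0,0],[1,25,1,0,0,0],[0,15,0,0,0,0],[0,9,0,0,0,0],[0,4,0,0,0,0],[0,0,0,0,0,0],[0,0,0,0,0,0]]]'; python3 -c "
from h import *
go(.555,.316,.0163,6)"
```

```text
t: 6.52
tool_pos: [0.5556, 0.3177, 0.0196]
orientation: [-1.569, -0.083, 0.081]
force: [-0.7, -1.1, 0.0]
opening: 0.0154
t 6.53 pos [0.5556 0.3177 0.0196] turn [-0.0005 -0.0004  0.0014] shift [-0.8  3.3 -1.7] rows>= 0.052874305103155606 f [-0.7 -1.1  0. ] open 15.4
```

```bash
python3 -m inch '[[[0,1.5,0,0,0,0],[0,1,0,0,0,0],[0,0,0,0,0,0],[0,0,0,0,0,0]]]'; python3 -c "
from h import *
go(.555,.316,.0163,6)"
```

```text
t: 7.02
tool_pos: [0.5551, 0.3174, 0.0162]
orientation: [-1.569, -0.082, 0.082]
force: [-0.1, 0.4, 0.6]
opening: 0.0149
t 7.03 pos [0.5551 0.3174 0.0162] turn [-0.     -0.0005  0.0001] shift [-0.2 -0.1 -1.4] rows>= 0.022506175756043488 f [-0.1  0.4  0.6] open 14.9
```

Near contact; release (to 45 mm) and lift.

```bash
python3 -m inch '[[[0,0,0,0,0,0],[0,0,0,0,0,0],[0,0,0,0,0,0],[0,-20,0,0,0,0],[0,-40,0,0,0,0],[0,-40,0,0,0,0],[0,0,0,0,0,0]]]' 45 20; python3 -c "
from h import *
go(.4808+.003,-.2875,.11,8.3)
c=optics.read_camera('wrist');cv2.imwrite('pics/w4.png',c['image'])"
```

```text
t: 7.9
tool_pos: [0.5583, 0.319, 0.1229]
orientation: [-1.566, -0.089, 0.075]
force: [0.5, 1.0, 1.3]
opening: 0.0453
t 7.9 pos [0.5583 0.319  0.1229] turn [-0.003  -0.0406  0.0093] shift [-161.3   12.9 -589.4] rows>= 9.429935698476882 f [0.5 1.  1.3] open 45.3
```

View pics/w4.png

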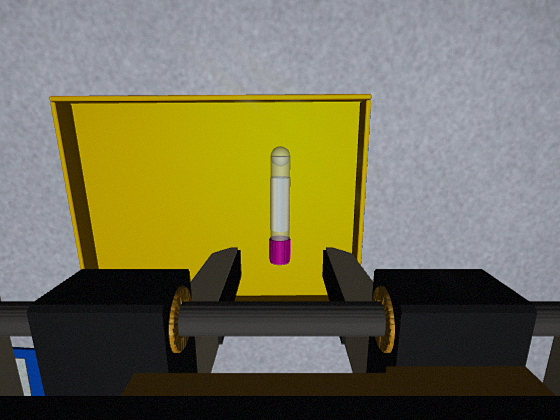

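Tube A lies in the tray (round end (281,150), cap (280,250)), clear of the walls. On to tube C.

```bash
python3 -m inch '[[[-10,0,-30,0,-0.04,0],[-13,1,-49,0,0,0],[-13,1,-49,0,0,0],[-13,1,-49,0,0,0],[-13,1,-49,0,0,0],[-13,1,-49,0,0,0],[-13,1,-49,0,0,0],[-13,1,-49,0,0,0]]]'; python3 -m inch '[[[-13,1,-49,0,0,0],[-13,1,-49,0,0,0],[-13,1,-49,0,0,0],[-13,1,-49,0,0,0],[-10,1,-20,0,0,0],[0,0,0,0,0,0],[0,0,0,0,0,0],[0,0,0,0,0,0]]]'; python3 -c "
from h import *
go(.4838,-.2875,.011,8.3)
c=optics.read_camera('wrist');cv2.imwrite('pics/w5.png',c['image'])"
```

```text
t: 8.95
tool_pos: [0.5062, -0.0674, 0.1084]
orientation: [-1.567, -0.112, 0.114]
force: [0.7, -0.0, -0.4]
opening: 0.0447
t: 9.95
tool_pos: [0.4773, -0.2875, 0.1039]
orientation: [-1.567, -0.114, 0.115]
force: [-0.6, -0.2, 0.7]
opening: 0.0451
t 9.95 pos [ 0.4773 -0.2875  0.1039] turn [-0.0005  0.0007 -0.0003] shift [ 6.4 92.9 -1. ] rows>= 1.4870681235452317 f [-0.6 -0.2  0.7] open 45.1
```

View pics/w5.png

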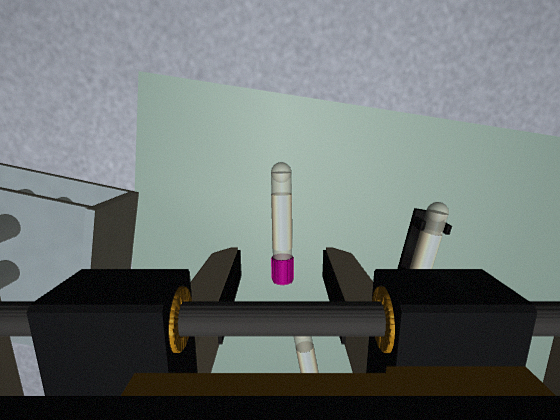

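Tube C is centred between the fingers (round end (281,165), cap (283,270)) and parallel to them. Down and grip.

```bash
python3 -m inch '[[[4,35,0,0,0,0],[2,35,0,0,0,0],[0,15,0,0,0,0],[0,7,0,0,0,0],[0,0,0,0,0,0]]]'; python3 -m inch '[[[0,0,0,0,0,0],[0,0,0,0,0,0],[0,0,0,0,0,0],[0,0,0,0,0,0]]]' 0 20;  python3 -m inch '[[[0,-20,0,0,0,0],[0,-40,0,0,0,0],[0,-40,0,0,0,0],[0,0,0,0,0,0]]]';  python3 -c "
from h import *
go(.562+.003,.217,.11,6)
c=optics.read_camera('wrist');cv2.imwrite('pics/w6.png',c['image'])"
```

```text
t: 10.62
tool_pos: [0.4834, -0.2879, 0.0127]
orientation: [-1.568, -0.114, 0.113]
force: [-0.1, 0.5, 0.7]
opening: 0.0449
t: 11.12
tool_pos: [0.4833, -0.288, 0.0126]
orientation: [-1.568, -0.114, 0.113]
force: [-0.6, 1.0, 2.3]
opening: 0.0149
t: 11.62
tool_pos: [0.4859, -0.2898, 0.1181]
orientation: [-1.574, -0.119, 0.108]
force: [-0.0, -0.9, 0.6]
opening: 0.0155
t 11.62 pos [ 0.4859 -0.2898  0.1181] turn [0.0061 0.0395 0.0065] shift [131.7   8.1 495.7] rows>= 7.931968183831075 f [-0.  -0.9  0.6] open 15.5
```

View pics/w6.png

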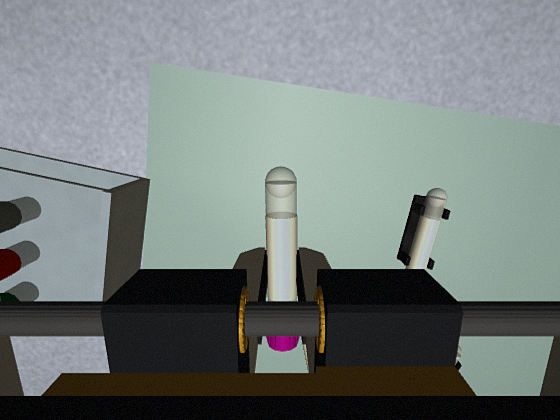

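Tube C is held, same picture as before (round end (281,175), cap (283,342)). Carrying.

```bash
python3 -m inch '[[[8,0,30,0,0.04,0],[13,1,50,0,0,0],[13,1,50,0,0,0],[13,1,50,0,0,0],[13,1,50,0,0,0],[13,1,50,0,0,0],[13,1,50,0,0,0],[13,1,50,0,0,0]]]'; python3 -m inch '[[[13,0,50,0,0,0],[13,0,50,0,0,0],[6,0,16,0,0,0],[0,0,0,0,0,0],[0,0,0,0,0,0],[0,0,0,0,0,0]]]'; python3 -c "
from h import *
go(.565,.217,.0175,6)
c=optics.read_camera('wrist');cv2.imwrite('pics/w7.png',c['image'])"
```

```text
t: 12.68
tool_pos: [0.5399, 0.1022, 0.1042]
orientation: [-1.569, -0.081, 0.083]
force: [0.2, -0.4, -0.2]
opening: 0.0157
t: 13.42
tool_pos: [0.5605, 0.2178, 0.105]
orientation: [-1.57, -0.08, 0.081]
force: [0.5, -0.6, -0.7]
opening: 0.0155
t 13.43 pos [0.5605 0.2178 0.105 ] turn [ 0.0003 -0.0023 -0.0004] shift [ 4.4 87.5 -1.2] rows>= 1.4007649512022151 f [ 0.5 -0.6 -0.7] open 15.5
```

View pics/w7.png

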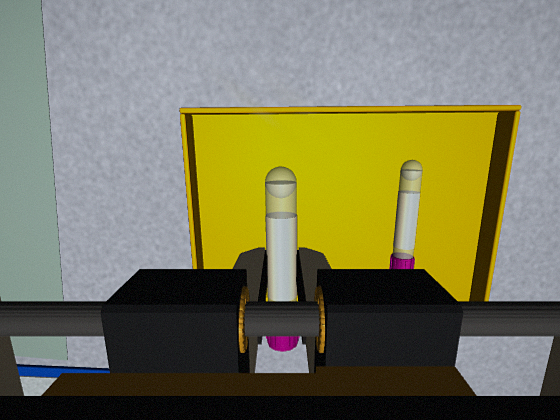

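The held tube is over the free half, well clear of tube A (at column 410). Lowering.

```bash
python3 -m inch '[[[2,35,-1,0,0,0],[2,25,0,0,0,0],[0,14,0,0,0,0],[0,7,0,0,0,0],[0,3,0,0,0,0],[0,2,0,0,0,0],[0,0,0,0,0,0],[0,0,0,0,0,0]]]'; python3 -c "
from h import *
go(.565,.217,.0165,6)"
```

```text
t: 14.48
tool_pos: [0.565, 0.2189, 0.0197]
orientation: [-1.569, -0.083, 0.081]
force: [0.1, -0.6, -0.2]
opening: 0.0151
t 14.47 pos [0.565  0.2189 0.0197] turn [-0.0001 -0.0004  0.0008] shift [-0.2  3.2 -1.9] rows>= 0.05081137122270718 f [ 0.1 -0.6 -0.2] open 15.1
```

```bash
python3 -m inch '[[[0,1.5,0,0,0,0],[0,1,0,0,0,0],[0,0,0,0,0,0],[0,0,0,0,0,0]]]'; python3 -m inch '[[[0,0,0,0,0,0],[0,0,0,0,0,0],[0,0,0,0,0,0],[0,-20,0,0,0,0],[0,-40,0,0,0,0],[0,-50,0,0,0,0],[0,-50,0,0,0,0],[0,0,0,0,0,0]]]' 45 20; python3 -m inch '[[[-20,0,-50,0,0,0],[-20,0,-50,0,0,0],[-20,0,-50,0,0,0],[-20,0,-50,0,0,0],[-20,0,-50,0,0,0],[-20,0,-50,0,0,0],[0,0,0,0,0,0],[0,0,0,0,0,0]]]'; python3 -c "
from h import *
for n in ['top','side']:
  c=optics.read_camera(n);cv2.imwrite('pics/%s8.png'%n,c['image'])
  for ce,a,l in caps(c): print(n,ce,a,cast(c,ce,.009 if ce[0]>220 else .013))
"
```

```text
t: 14.98
tool_pos: [0.5646, 0.2188, 0.0166]
orientation: [-1.569, -0.082, 0.082]
force: [-0.0, -0.2, 1.1]
opening: 0.0151
t: 15.98
tool_pos: [0.5681, 0.2198, 0.1846]
orientation: [-1.567, -0.091, 0.073]
force: [0.4, 0.0, -0.1]
opening: 0.0452
t: 16.98
tool_pos: [0.4763, -0.0919, 0.1767]
orientation: [-1.569, -0.081, 0.081]
force: [-0.4, 0.1, 0.5]
opening: 0.0452
top [370.63157895 162.97368421] 76 [[ 0.65231738 -0.22843336  0.009     ]]
top [166.42105263 185.60526316] 76 [[0.6008432  0.22415283 0.013     ]]
top [121.36231884 190.11594203] 69 [[0.59087835 0.32287933 0.013     ]]
side [286.28888889 135.33333333] 45 [[ 0.65239205 -0.23095848  0.009     ]]
side [202.95238095 285.63095238] 84 [[0.60188607 0.22239234 0.013     ]]
side [177.24 332.25] 100 [[0.59108132 0.32019937 0.013     ]]
```

View pics/top8.png

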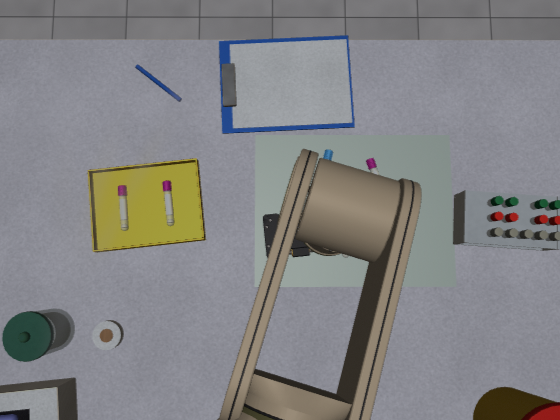

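View pics/side8.png

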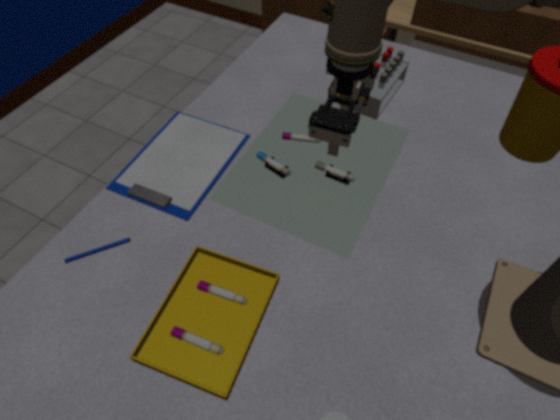

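Both tubes lie flat and side by side in the tray; in the top view their caps are at (121,190) and (166,186). The third purple cap is still at (370.6,163.0), as at the start. The gripper is about 0.17 m up and touching nothing, so I'm handing in.

```bash
python3 -c "
from plant import robot
print(robot.close_job())"
```

```text
the job is handed in; nothing more can be done
None
```

I laid two of the three purple tubes (the two nearest the robot) flat in the yellow tray and handed the job in at about 17 s of the 56 s allowed. The hand-in gave no verdict.

- **Placing:** the tubes lie side by side along the tray's x, about 50 mm either side of its centre line. I lowered each one to within about 1 mm of the floor before letting go.
- **Last checks:** the top and side views agree within 3 mm on both caps in the tray, at about (0.60, 0.22) and (0.59, 0.32), clear of the walls and of each other.
- **Left alone:** the third purple tube's cap is in the same place as at the start, and the blue and grey tubes were not touched.
- **Gripper:** it was open, about 0.17 m above the bench and touching nothing.
- **Failed checks:** none failed. I did not measure tilt or speed directly; I judged the tubes flat and at rest from the pictures.

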